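Turn the dressing stone red face up

ROBOT

A 6-joint arm with a two-finger parallel gripper is mounted at the origin on the work surface. World frame = base frame: x ahead of the robot, y to its left, z up, the work surface at z = 0. Lengths are in mm, angles in rad, forces in N, time in s.
With the tool pointing down it reaches from about 325 to 750 mm from the base axis. Payload 7.6 kg.
Tool frame: the origin (TCP) lies at the very end of the fingers, on their centre line; the grasp point (between the pads) lies 19 mm behind it; z points along the fingers, y is the line along which they close (so a half turn about z gives the same grasp; the last joint's range is limited). The gripper opens to 85 mm and grips with 20 to 120 N. Pads are 22 mm wide; open, the fingers measure 114 mm over their backs; the gripper's body (76 mm by 85 mm) begins 54 mm behind the grasp point. The pads swing forward as they close: fully open they stand 13 mm farther back than shut.
Start: joints at [1.267, 0.052, 1.401, -0, 1.689, -0.07], TCP at [121.612, 510.741, 231.323] pointing down, gripper open.
Joint ranges: [-2.9, 2.9], [-0.91, 2.17], [0.12, 2.37], [-1.06, 4.2], [0.26, 2.73], [-2.93, 2.93]. Speed limits (rad/s): [2.57, 2.57, 3.01, 3.14, 3.14, 3.14].

INTERFACE

Orientations are given as a unit quaternion [w, x, y, z].
In Python, from rig import robot gives the robot as it stands.
- The arm moves only by the tool step_arm, never from a script. Its argument "plan" is a list of rows, each a list of 5 numbers: the gripper command: -1 is shut, 1 is fully open, values between are in proportion, then the shift along the tool's x, y, z scaled (see below), then the turn about the tool's z scaled (see below). In form: [[hand, tx, ty, tz, yaw], ...]. A call has 1 to 5 rows; each row shifts and turns the commanded pose from where the row before left it, along the tool's axes as they then stand; what a row does not reach is not made up. The controller multiplies each number of a shift by 50 mm and each number of a turn by 0.15 rad. A row lasts 1/8 s, in which the tool goes at most 62.5 mm and 10.7 degrees, less where a joint would pass 70% of its speed; a pose out of reach is approached as far as the arm can. A call with a number of a shift or a turn outside -1 to 1 is refused whole. A call with a gripper value outside its range is refused whole. The fingers move at their own pace and stop on an object; the grip force is fixed at half the most. Time passes only in rows, so rows that do not move let the fingers close. It gives the time, the measured TCP pose, the force, the opening and the grip force at its end, in the units of the state.
- robot.sense(): the state, without advancing time (a new reading comes with each control period).
- robot.snapshot(name): name is "side" or "top"; returns a dict with "pixels" (400x640x3 uint8, red, green, blue), "K" (3x3 intrinsics, pixels), "world_to_cam" (4x4, takes a point from world to camera coordinates). Camera axes: x right, y up, looking along -z (the intrinsics and any distortion apply to the point x, -y, -z); pixel columns grow to the right and rows downward; lengths in mm; the calibration is good to about 2 mm. A picture is of the moment at which its call begins. There is no depth.
- robot.sign_off(): hands the job in; it is judged then, once.
The state is a dict: "time": time; "joint_positions": joint angles; "joint_velocities": joint speeds; "joint_efforts": joint torques, N m; "tool_pos": TCP position; "orientation": TCP orientation; "ft_force": force on the tool from outside, world axes, zero at the start; "moment": the same for the moment, N m; "gripper_width": finger opening in mm; "finger_force": force on a finger pad.
Only numpy, scipy, OpenCV 4.12 (cv2) and the standard library are available. Lean on these libraries where they do the work, as an engineer would, in place of code of your own. Each camera call takes 0.05 s, during which the arm holds its last target. There are 200 camera calls.

TASK

On the blue bench mat lie two six-sided dressing stones for the lab instruments. Roll the one with the red and black faces, one flat at a time and letting it settle on each flat, until its red face is on top; roll it on the mat without lifting it, leave it lying there at rest, and do not disturb the other stone with the green and yellow faces.

Things in the scene. Friction and masses are not known exactly. Their poses are not given: they have to be found in the camera images.
- stone: Stone to roll: loose white hexagonal bar, 110 mm long, 40 mm across flats (46 across corners, flats 23 wide), 0.3 kg, good grip on the mat. One flat red, the opposite one black; small bars of these colours on its ends. Origin at its centre, x along it, z out of the red flat. Starts at any yaw, red slanting down on one long side, black slanting up on the other.
- red_face (a point): Middle of the stone's red flat, axes as the stone's. Starts two flats from the top: two rolls towards the side where the black flat is seen (each shifts the stone 23 mm) bring it up. To roll: fingertip against the long corner on the other side (20 mm above the mat), at mid-length, carried forward and up in an arc of 40 mm radius about the far lower edge; past 30 degrees it falls over.
- other: The bystander stone, to be left alone: the same white hexagonal bar, 110 mm long and 40 mm across flats, but with a green flat and opposite it a yellow one. Origin at its centre, x along its length, z out of the green flat. It lies on the mat, 20 cm or more from the first stone, centre to centre.
- mat: Fixed blue rubbery bench mat, 400 mm (its x) by 700 mm (its y), 2 mm thick, lying on the white bench. Origin at the centre of its underside, z up; its upper face is 2 mm above the bench. Stones grip well on it; pushed level and low they may slide or jam instead of tipping.
Mind the look-alikes: they are no part of the job. Leave any purple look-alike of the stone alone.

How it is judged (in metres and radians):
On the way:
1. the red-and-black stone has been rolled to the flat next to the goal and rests there: its red face slants up, one flat from the top (angle between stone's own z axis and vertical between 0.87 and 1.22 rad and angular speed of stone below 0.5 rad/s), for 0.2 s.
At the end, for the whole second after the job is handed in: The red-and-black stone lies at rest on a flat on the mat (its centre within the mat's outline), its red face on top within 10 degrees, and the other stone is within 15 mm of where it started (angle between stone's own z axis and vertical below 0.175 rad and z of stone in the frame of mat between 0.017 and 0.027 m and x of stone in the frame of mat between -0.2 and 0.2 m and y of stone in the frame of mat between -0.35 and 0.35 m and linear speed of stone below 0.02 m/s and angular speed of stone below 0.2 rad/s and distance of other from where it was at the start of the episode below 0.015 m); the robot touches nothing.
It fails at once if the stone is lifted off the mat (its centre more than 45 mm above the mat's upper face; rolling raises it only to 23 mm) (z of stone in the frame of mat above 0.047 m).
It fails at once if the other stone is moved by more than 15 mm (distance of other from where it was at the start of the episode above 0.015 m).
It also fails if it takes over 42 s, if anything falls off the work surface, if the arm or the gripper's body presses on something with over 40 N, if the wrist force passes 120 N, or if a joint passes its speed limit or range.

## Working session

There is one attempt and no reset: what is moved stays moved. The work goes in short steps, Python scripts to look and compute and a tool call to move; the robot and the scene stay as the last step left them, time stands still between calls to the robot, and variables do not carry over. Pictures are saved under pics/ and viewed, at most 10 in all, crops included, and the job is handed in when it is done.

Besides the shell and the picture viewer there is one more tool, called after "Request:" as name([rows], argument=value, ...), one row to a line, values as JSON. step_arm: Moves the arm, as the interface text tells. Its arguments: {"type":"object","properties":{"plan":{"type":"array"}},"required":["plan"]}

```bash
mkdir -p pics; cat > h.py <<'E'
import numpy as np, cv2
from rig import robot
def snap(n,f=None):
    s=robot.snapshot(n)
    if f: cv2.imwrite('pics/'+f,s['pixels'][:,:,::-1])
    return s
def ray(s,uv,z):
    K=s['K'];M=np.array(s['world_to_cam']);R=M[:3,:3];t=M[:3,3]
    p=np.linalg.inv(K)@[uv[0],uv[1],1]; d=R.T@(p*[1,-1,-1]); c=-R.T@t
    return c+d*(z-c[2])/d[2]
def proj(s,P):
    M=np.array(s['world_to_cam']);q=M[:3,:3]@P+M[:3,3];q=q*[1,-1,-1];u=s['K']@q;return u[:2]/u[2]
E
python3 - <<'E'
from h import *
for n in('top','side'):
    s=snap(n,n+'0.png'); M=np.array(s['world_to_cam']);print(n,-M[:3,:3].T@M[:3,3],[k for k in s])
print(robot.sense())
E
```

```text
top [439.07883851  11.68861049 747.91866226] ['pixels', 'K', 'world_to_cam']
side [ 306.80885216 -432.39480608  621.39718926] ['pixels', 'K', 'world_to_cam']
{'time': 0.1, 'joint_positions': array([ 1.26670784e+00,  5.27957557e-02,  1.40161077e+00,  4.20180416e-05,
        1.68858226e+00, -7.03040963e-02]), 'joint_velocities': array([ 9.93497497e-05, -1.10094105e-03, -3.07214591e-03,  3.17828351e-04,
       -5.44990571e-04, -1.88329198e-04]), 'joint_efforts': array([ 1.41949931e-03, -3.82586324e+01, -3.60983276e+01, -1.04151102e-04,
        4.87434692e-03,  2.82134926e-05]), 'tool_pos': array([121.51271378, 510.47891827, 230.55140796]), 'orientation': array([-1.50414447e-04,  1.16623714e-01,  9.93175927e-01, -6.81989099e-04]), 'ft_force': array([ 0.933392  , -0.57243439, -0.15816398]), 'moment': array([-0.00790304,  0.00861376, -0.02543988]), 'finger_force': 0.0, 'gripper_width': 85.08911556544736}
```

View pics/top0.png

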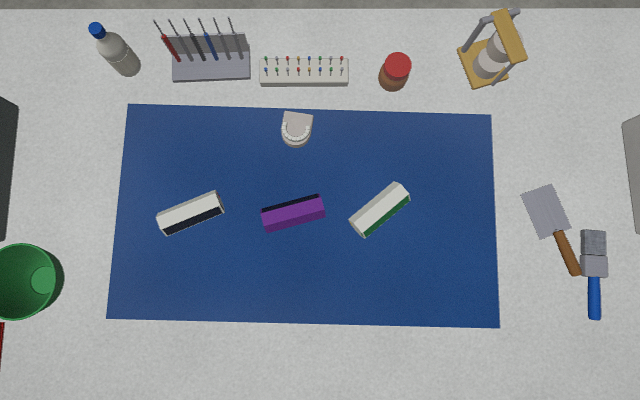

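View pics/side0.png

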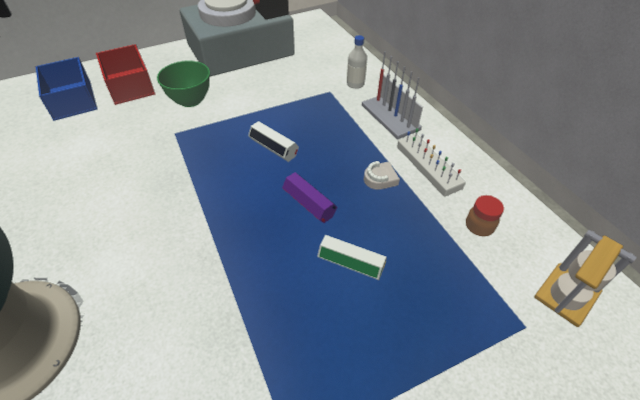

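The top view shows the target at about (190,213), with black on its robot-facing side. Purple is at (293,213) and the green/yellow bystander at (380,210). The stone therefore rolls towards the robot (image down), pushed from its far side.

```bash
cat >> h.py <<'E'
def stone(s,c,r=50):
    im=s['pixels'].astype(int); hsv=cv2.cvtColor(s['pixels'],cv2.COLOR_RGB2HSV)
    mat=(im[...,2]-im[...,0]>40)
    m=(~mat).astype(np.uint8); m=cv2.morphologyEx(m,cv2.MORPH_OPEN,np.ones((3,3)))
    n,l=cv2.connectedComponents(m); k=l[int(c[1]),int(c[0])]; m=(l==k).astype(np.uint8)
    cs,_=cv2.findContours(m,cv2.RETR_EXTERNAL,cv2.CHAIN_APPROX_NONE)
    return m,hsv,cs[0][:,0,:]
E
python3 - <<'E'
from h import *
s=snap('top')
m,hsv,ct=stone(s,(185,210))
P=np.array([ray(s,p,22)[:2] for p in ct],np.float32); r=cv2.minAreaRect(P); print('whole@22',r); print(cv2.boxPoints(r))
bm=((m>0)&(hsv[...,2]<80)).astype(np.uint8); cs,_=cv2.findContours(bm,0,1); c=max(cs,key=cv2.contourArea)[:,0]
for z in(22,42):
    r=cv2.minAreaRect(np.array([ray(s,p,z)[:2] for p in c],np.float32));print('black',z,r,cv2.boxPoints(r).tolist())
big=s['pixels'][170:260,130:250,::-1]; cv2.imwrite('pics/c1.png',cv2.resize(big,None,fx=6,fy=6,interpolation=2))
for c in [(128,104),(491,115),(499,327),(107,318)]: print(ray(s,c,2))
for n,c in(('purple',(293,220)),('other',(380,205))):
    m,h_,ct=stone(s,c); print(n,cv2.minAreaRect(np.array([ray(s,p,22)[:2] for p in ct],np.float32)))
E
```

```text
whole@22 ((537.0518798828125, 226.18649291992188), (46.91360855102539, 119.20275115966797), 22.373044967651367)
[[492.67438 272.3729 ]
 [538.0472  162.1431 ]
 [581.4294  180.00009]
 [536.0566  290.2299 ]]
black 22 ((522.9148559570312, 221.34271240234375), (14.003211975097656, 105.43730163574219), 22.436967849731445) [[496.3222961425781, 267.3982849121094], [536.5642700195312, 169.9425811767578], [549.5074462890625, 175.28713989257812], [509.26544189453125, 272.74285888671875]]
black 42 ((520.6051025390625, 215.56649780273438), (13.617385864257812, 102.53236389160156), 22.436962127685547) [[494.7452392578125, 260.3531799316406], [533.87841796875, 165.58251953125], [546.4649658203125, 170.77981567382812], [507.331787109375, 265.55047607421875]]
[750.75061877 357.04537678   2.        ]
[ 724.35805936 -339.98067779    2.        ]
[ 329.0849806  -323.40745536    2.        ]
[354.14750936 370.59501157   2.        ]
purple ((535.7919921875, 42.39775848388672), (45.772132873535156, 111.69015502929688), 15.114774703979492)
other ((541.412109375, -114.61882781982422), (46.247337341308594, 119.63457489013672), 38.990570068359375)
```

View pics/c1.png

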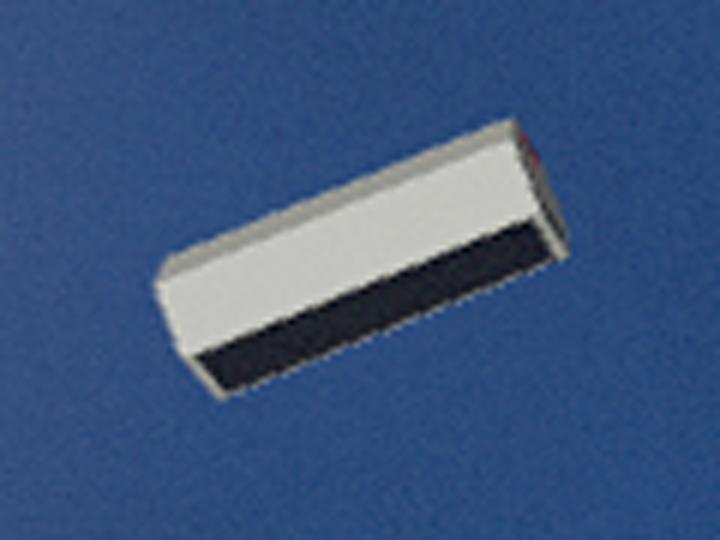

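The crop confirms it: black is on the robot side (lower edge), red is under the far right end, and the long axis is at about −67.6° from x. The stone centre is about (537.6, 226). Push direction is d = (−0.925, −0.381). I'll turn the tool so that its x axis lies along d.

Request:
step_arm([
  [-1,0,0,0,-0.83],
  [-1,0,0,0,-0.83],
  [-1,0,0,0,-0.83],
  [-1,0,0,0,-0.83],
  [-1,0,0,0,-0.85],
])

```text
time: 0.78
tool_pos: [121.5, 510.6, 231.0]
orientation: [-0.0, -0.197, 0.98, -0.0]
ft_force: [1.3, -0.0, 0.2]
gripper_width: -0.3
finger_force: 0.0
```

```bash
cat >> h.py <<'E'
from scipy.spatial.transform import Rotation as Ro
C=np.array([537.6,226.]);d=np.array([-.925,-.381])
def rel(T):
    s=robot.sense();R=Ro.from_quat(s['orientation'],scalar_first=True).as_matrix();print('tcp',s['tool_pos'].round(1),'x',R[:,0].round(3),'F',s['ft_force'].round(1),'t',s['time'],'w',s['gripper_width'])
    print('units',(R.T@(np.array(T)-s['tool_pos'])/50).round(3), 'along d from C',((s['tool_pos'][:2]-C)@d).round(1))
E
python3 -c "
from h import *
rel([*(C-d*60),100])"
```

```text
tcp [121.5 510.6 231. ] x [-0.923 -0.386  0.   ] F [ 1.3 -0.   0.2] t 0.775 w -0.3436180107446764
units [-6.684 -8.466  2.621] along d from C 276.4
```

Request:
step_arm([
  [-1,-0.6,-0.75,0,0],
  [-1,-0.6,-0.75,0,0],
  [-1,-0.6,-0.75,0,0],
  [-1,-0.6,-0.75,0,0],
  [-1,-0.6,-0.75,0,0],
])

```text
time: 1.4
tool_pos: [333.0, 393.7, 231.0]
orientation: [-0.0, -0.195, 0.981, -0.0]
ft_force: [0.8, -0.7, 0.4]
gripper_width: -0.1
finger_force: 0.0
```

Request:
step_arm([
  [-1,-0.6,-0.75,0,0],
  [-1,-0.6,-0.75,0,0],
  [-1,-0.6,-0.75,0,0],
  [-1,-0.6,-0.75,0,0],
  [-1,-0.6,-0.75,0.3,0],
])

```text
time: 2.02
tool_pos: [543.8, 277.9, 217.2]
orientation: [0.001, -0.195, 0.981, 0.0]
ft_force: [-0.2, 0.1, 0.0]
gripper_width: 0.3
finger_force: 0.0
```

```bash
python3 -c "
from h import *
rel([*(C-d*60),100])"
```

```text
tcp [543.8 277.9 217.2] x [-0.924 -0.382 -0.002] F [-0.2  0.1  0. ] t 2.025 w 0.31365055255872937
units [-0.684 -0.915  2.346] along d from C -25.5
```

Request:
step_arm([
  [-1,-0.34,-0.46,0,0],
  [-1,-0.34,-0.46,0,0],
  [-1,0,0,0.8,0],
  [-1,0,0,0.8,0],
  [-1,0,0,0.8,0],
])

```text
time: 2.65
tool_pos: [590.8, 249.0, 94.5]
orientation: [-0.0, -0.195, 0.981, 0.0]
ft_force: [-0.0, -0.2, 0.2]
gripper_width: -0.1
finger_force: 0.0
```

```bash
python3 -c "
from h import *
rel([*(C-d*60),14])
s=snap('top','t2.png');cv2.imwrite('pics/t2c.png',cv2.resize(s['pixels'][140:260,120:280,::-1],None,fx=4,fy=4))
s=snap('side');cv2.imwrite('pics/s2c.png',cv2.resize(s['pixels'][80:200,200:360,::-1],None,fx=4,fy=4))
a=cv2.imread('pics/t2c.png');b=cv2.imread('pics/s2c.png');cv2.imwrite('pics/j2.png',cv2.resize(np.vstack([a,b]),(400,600)))"
```

```text
tcp [590.8 249.   94.5] x [-0.924 -0.382  0.001] F [-0.  -0.2  0.2] t 2.65 w -0.11689363663262321
units [-0.043 -0.02   1.61 ] along d from C -58.0
```

View pics/j2.png

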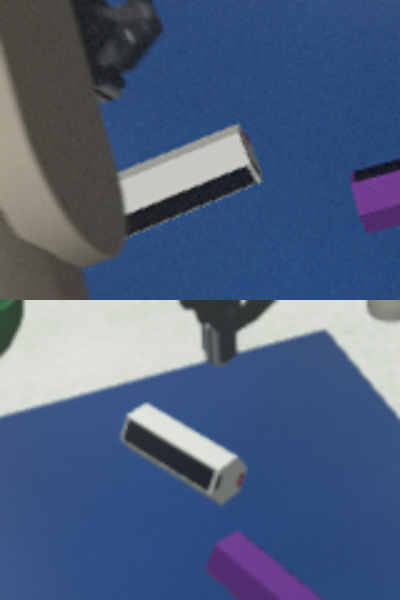

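In the joined crop, the top half has the stone partly hidden by the wrist. The side half shows the shut fingers at about (220,340), behind the stone and level with its middle. I'll go down and approach until contact.

Request:
step_arm([
  [-1,0,0,0.8,0],
  [-1,0,0,0.76,0],
  [-1,0.16,0,0,0],
  [-1,0.14,0,0,0],
  [-1,0,0,0,0],
])

```text
time: 3.38
tool_pos: [578.1, 243.8, 21.3]
orientation: [0.002, -0.195, 0.981, 0.0]
ft_force: [0.5, 0.1, 0.4]
gripper_width: -0.1
finger_force: 0.0
```

Request:
step_arm([
  [-1,0.04,0,0,0],
  [-1,0.04,0,0,0],
  [-1,0,0,0,0],
])

```text
time: 3.75
tool_pos: [573.4, 241.9, 18.4]
orientation: [0.0, -0.195, 0.981, 0.0]
ft_force: [0.2, 0.5, 0.3]
gripper_width: 0.0
finger_force: 0.0
```

Request:
step_arm([
  [-1,0.04,0,0,0],
  [-1,0,0,0,0],
])

```text
time: 4.0
tool_pos: [571.5, 241.1, 18.2]
orientation: [-0.0, -0.195, 0.981, 0.0]
ft_force: [0.0, -0.1, -0.8]
gripper_width: 0.1
finger_force: 0.0
```

```bash
python3 -c "
from h import *
rel([*(C-d*34),14])"
```

```text
tcp [571.5 241.1  18.2] x [-0.924 -0.382  0.   ] F [ 0.  -0.1 -0.8] t 4.0 w 0.09783997945839533
units [ 0.062 -0.021  0.084] along d from C -37.1
```

Request:
step_arm([
  [-1,0,0,0.1,0],
  [-1,0,0,0,0],
  [-1,0.04,0,0,0],
  [-1,0,0,0,0],
])

```text
time: 4.5
tool_pos: [569.7, 240.3, 13.3]
orientation: [0.0, -0.195, 0.981, 0.0]
ft_force: [0.3, -0.4, -0.3]
gripper_width: -0.0
finger_force: 0.0
```

Request:
step_arm([
  [-1,0.04,0,0,0],
  [-1,0,0,0,0],
])

```text
time: 4.75
tool_pos: [568.1, 239.7, 13.6]
orientation: [0.0, -0.195, 0.981, 0.0]
ft_force: [1.8, -0.2, 0.0]
gripper_width: -0.3
finger_force: 0.8
```

Request:
step_arm([
  [-1,0.04,0,0,0],
  [-1,0,0,0,0],
])

```text
time: 5.0
tool_pos: [566.7, 239.1, 14.0]
orientation: [0.001, -0.195, 0.981, 0.0]
ft_force: [3.2, 2.0, 1.8]
gripper_width: -0.1
finger_force: 2.1
```

```bash
python3 -c "
from h import *
rel([*(C-d*34),14])
s=snap('side');cv2.imwrite('pics/s3.png',cv2.resize(s['pixels'][80:200,200:360,::-1],None,fx=4,fy=4))"
```

```text
tcp [566.7 239.1  14. ] x [-0.924 -0.382 -0.002] F [3.2 2.  1.8] t 5.0 w -0.06634151708171461
units [-0.043 -0.021 -0.   ] along d from C -31.9
```

View pics/s3.png

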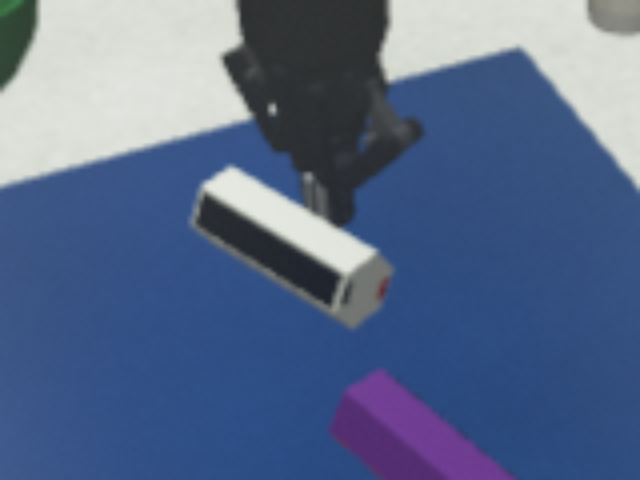

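Contact came at about −33 mm along d. Now the arc.

Request:
step_arm([
  [-1,0.09,0,-0.09,0],
  [-1,0.11,0,-0.09,0],
  [-1,0,0,0,0],
])

```text
time: 5.42
tool_pos: [556.0, 234.7, 22.3]
orientation: [-0.001, -0.195, 0.981, -0.0]
ft_force: [0.6, 0.3, -0.2]
gripper_width: 0.1
finger_force: 0.3
```

```bash
python3 -c "
from h import *
rel([*(C-d*34),14])
s=snap('side');cv2.imwrite('pics/s4.png',cv2.resize(s['pixels'][80:200,200:360,::-1],None,fx=4,fy=4))"
```

```text
tcp [556.  234.7  22.3] x [-0.924 -0.382  0.002] F [ 0.6  0.3 -0.2] t 5.425 w 0.07786199476056582
units [-0.274 -0.021  0.165] along d from C -20.4
```

View pics/s4.png

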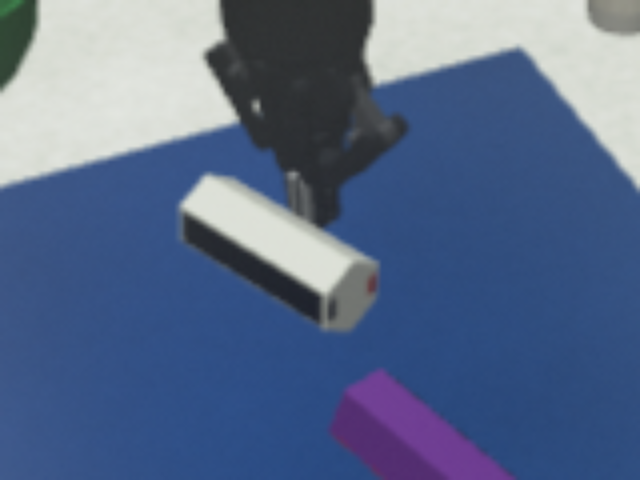

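The stone is tipping: the end hexagon at (345,290) is turned roughly 25°, and the force is nearly zero, so it is close to balance. I'll ease it over.

Request:
step_arm([
  [-1,0.1,0,-0.06,0],
  [-1,0.08,0,-0.04,0],
  [-1,0,0,0,0],
  [-1,0,0,0,0],
])

```text
time: 5.98
tool_pos: [548.4, 231.6, 27.2]
orientation: [-0.0, -0.195, 0.981, 0.0]
ft_force: [-0.0, -0.0, 0.5]
gripper_width: -0.2
finger_force: 0.0
```

Request:
step_arm([
  [-1,-0.3,0,0,0],
  [-1,-0.3,0,0,0],
  [-1,0,0,0,0],
  [-1,0,0,0,0],
])

```text
time: 6.48
tool_pos: [575.8, 242.9, 27.0]
orientation: [-0.0, -0.195, 0.981, -0.0]
ft_force: [-0.4, -1.0, -0.6]
gripper_width: 0.2
finger_force: 0.0
```

```bash
python3 -c "
from h import *
rel([*(C-d*34),14])
s=snap('top');t=snap('side')
cv2.imwrite('pics/j5.png',cv2.resize(np.vstack([q['pixels'][a:a+120,b:b+160,::-1] for q,a,b in((s,150,120),(t,80,200))]),None,fx=2.5,fy=2.5))"
```

```text
tcp [575.8 242.9  27. ] x [-0.924 -0.382  0.001] F [-0.4 -1.  -0.6] t 6.475 w 0.24609672143462158
units [ 0.154 -0.022  0.259] along d from C -41.7
```

View pics/j5.png

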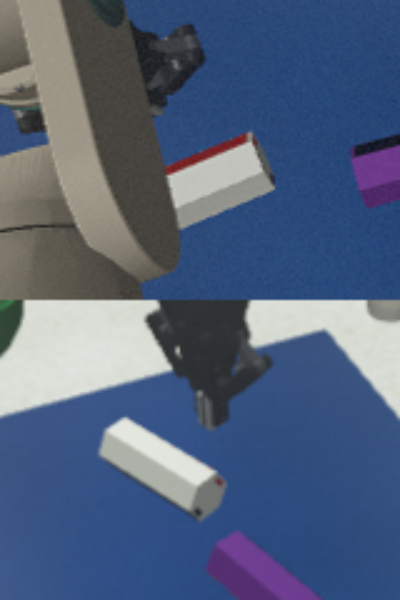

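One roll is done. The top crop shows the red flat slanting up on the far side at (215,155), and the black bar is low on the end. Now the second roll.

Request:
step_arm([
  [-1,0,0,0.27,0],
  [-1,0,0,0,0],
  [-1,0.25,0,0,0],
  [-1,0.25,0,0,0],
  [-1,0,0,0,0],
])

```text
time: 7.2
tool_pos: [552.6, 233.3, 13.6]
orientation: [-0.0, -0.195, 0.981, -0.0]
ft_force: [-0.9, -0.4, 0.7]
gripper_width: 0.6
finger_force: 0.0
```

Request:
step_arm([
  [-1,0.06,0,0,0],
  [-1,0,0,0,0],
])

```text
time: 7.45
tool_pos: [550.5, 232.4, 13.8]
orientation: [0.0, -0.195, 0.981, 0.0]
ft_force: [-0.0, 0.3, 0.7]
gripper_width: -0.1
finger_force: 0.0
```

Request:
step_arm([
  [-1,0.05,0,0,0],
  [-1,0,0,0,0],
])

```text
time: 7.7
tool_pos: [548.0, 231.4, 13.8]
orientation: [-0.0, -0.195, 0.981, 0.0]
ft_force: [0.1, 0.5, -0.2]
gripper_width: 0.1
finger_force: 0.0
```

Request:
step_arm([
  [-1,0.04,0,0,0],
  [-1,0,0,0,0],
])

```text
time: 7.95
tool_pos: [546.1, 230.6, 13.8]
orientation: [-0.0, -0.195, 0.981, 0.0]
ft_force: [1.0, -0.9, 0.3]
gripper_width: 0.3
finger_force: 0.0
```

```bash
python3 -c "
from h import *
rel([*(C-d*10),13.5])"
```

```text
tcp [546.1 230.6  13.8] x [-0.924 -0.382  0.   ] F [ 1.  -0.9  0.3] t 7.95 w 0.2685859078593376
units [-0.008 -0.021  0.005] along d from C -9.6
```

Request:
step_arm([
  [-1,0.04,0,0,0],
  [-1,0,0,0,0],
])

```text
time: 8.2
tool_pos: [544.3, 229.8, 13.9]
orientation: [0.0, -0.195, 0.981, 0.0]
ft_force: [-0.1, -0.4, 0.1]
gripper_width: -0.1
finger_force: 0.0
```

Request:
step_arm([
  [-1,0.03,0,0,0],
  [-1,0,0,0,0],
])

```text
time: 8.45
tool_pos: [543.7, 229.6, 14.5]
orientation: [0.001, -0.195, 0.981, 0.0]
ft_force: [3.5, 0.8, 0.9]
gripper_width: 0.0
finger_force: 1.9
```

Request:
step_arm([
  [-1,0.1,0,-0.09,0],
  [-1,0.11,0,-0.09,0],
  [-1,0,0,0,0],
])

```text
time: 8.82
tool_pos: [532.6, 225.0, 22.9]
orientation: [-0.001, -0.195, 0.981, -0.0]
ft_force: [0.8, 0.4, -0.2]
gripper_width: -0.4
finger_force: 0.2
```

Request:
step_arm([
  [-1,0.08,0,-0.06,0],
  [-1,0.06,0,-0.04,0],
  [-1,0,0,0,0],
  [-1,0,0,0,0],
])

```text
time: 9.32
tool_pos: [526.7, 222.6, 27.7]
orientation: [-0.0, -0.195, 0.981, 0.0]
ft_force: [0.2, 0.4, -0.1]
gripper_width: 0.2
finger_force: 0.0
```

Back off, rise and look.

Request:
step_arm([
  [-1,-0.4,0,0,0],
  [-1,-0.4,0,0,0],
  [-1,0,0,-0.8,0],
  [-1,0,0,-0.8,0],
  [-1,0,0,-0.8,0],
])

```text
time: 9.95
tool_pos: [563.7, 237.9, 148.8]
orientation: [-0.0, -0.195, 0.981, 0.0]
ft_force: [0.9, 0.1, 0.2]
gripper_width: -0.3
finger_force: 0.0
```

Request:
step_arm([
  [-1,0,0.8,0,0],
  [-1,0,0.8,0,0],
  [-1,0,0.8,0,0],
  [-1,0,0.8,0,0],
  [-1,0,0,0,0],
])

```text
time: 10.58
tool_pos: [501.3, 388.0, 147.4]
orientation: [-0.0, -0.196, 0.981, 0.0]
ft_force: [-0.5, -0.0, 0.7]
gripper_width: 0.1
finger_force: 0.0
```

```bash
python3 -c "
from h import *
s=snap('top');t=snap('side')
cv2.imwrite('pics/j6.png',cv2.resize(np.vstack([s['pixels'][130:270,100:440,::-1],t['pixels'][80:300,150:490,::-1]]),None,fx=1.6,fy=1.6))
print(cv2.minAreaRect(np.array([ray(s,p,22)[:2] for p in stone(s,(380,205))[2]],np.float32)),robot.sense()['time'])"
```

```text
((541.4800415039062, -114.70277404785156), (46.247337341308594, 119.41857147216797), 38.990570068359375) 10.675
```

View pics/j6.png

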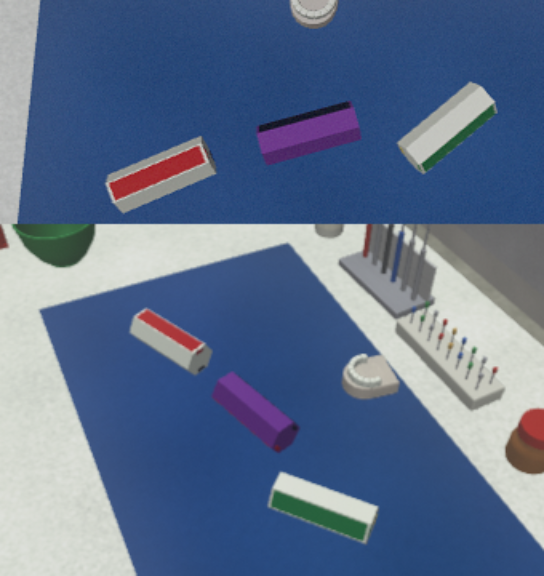

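The red face is on top at (160,175) in the top half of the picture, with the stone lying flat on the mat. The other stone has not moved and the arm is clear.

```bash
python3 -c "
from rig import robot
print(robot.sign_off())"
```

```text
the job is handed in; nothing more can be done
None
```

I rolled the red-and-black stone two flats and its red face is now on top. It lies flat on the mat, the green-and-yellow stone has not moved, and I handed the job in at about 10.7 s (no verdict was returned).

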